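# Load the curing box: inlaid guitar bridge on the tray, tray in through the light flap

### The arm

A 7-joint arm with a two-finger parallel gripper is mounted at the origin on the work surface. World frame = base frame: x ahead of the robot, y to its left, z up, the work surface at z = 0. Lengths are in m, angles in rad, forces in N, time in s.
With the tool pointing down it reaches from about 0.4 to 0.9 m from the base axis. Payload 5.5 kg.
Tool frame: the origin (TCP) lies midway between the tips of the shut fingers; the grasp point (between the pads) lies 19 mm behind it; z points along the fingers, y is the line along which they close (so a half turn about z gives the same grasp; the last joint's range is limited). The gripper opens to 85 mm and grips with 20 to 120 N. Pads are 22 mm wide; open, the fingers measure 114 mm over their backs; the gripper's body (76 mm by 85 mm) begins 54 mm behind the grasp point. The pads swing forward as they close: fully open they stand 13 mm farther back than shut.
Start: joints at [1.605, 0.501, -0.427, 1.55, 0.221, 1.138, -0.21], TCP at [0.147, -0.633, 0.197] pointing down, gripper open.
Joint ranges: [-2.88, 2.88], [-0.31, 2.03], [-1.54, 1.56], [0.2, 2.42], [-1.41, 4.55], [0.19, 2.02], [-2.57, 2.57]. Speed limits (rad/s): [2.57, 2.57, 3.14, 3.14, 3.14, 3.14, 3.14].

### API

Orientations are given as a unit quaternion [x, y, z, w].
In Python, from plant import arm gives the robot as it stands. The module is installed in compiled form; this text tells all that it offers.
- The arm moves only by the shell command python3 -m pendant 'ROWS' [FORCE]. ROWS is rows parted by semicolons, their numbers by spaces, 1 to 20 of them, each of 5 numbers: the opening from 0.0 (shut) to 1.0 (fully open), then dx, dy, dz in m, then a turn about the tool's z in rad; each row shifts and turns the commanded pose from where the row before left it, along the tool's axes as they then stand; what a row does not reach is not made up. A row lasts 1/10 s, in which the tool goes at most 0.05 m and 0.15 rad, less where a joint would pass 70% of its speed; a pose out of reach is approached as far as the arm can. The fingers move at their own pace and stop on an object; FORCE is the grip in N (left out, the last holds). Time passes only in rows, so rows that do not move let the fingers close. It prints the time, the measured TCP pose, the force, the opening and the grip force at its end.
- arm.observe(): the state, without advancing time (a new reading comes with each control period).
- arm.read_camera(name): name is "side" or "top"; returns (picture, depth): 420x560x3 uint8, blue, green, red; 420x560 float32, m along the optical axis (not along the pixel's ray), 0 where there is no reading.
- arm.camera_params(name): a dict with "camera_matrix" (3x3 intrinsics, pixels), "k1" (the pictures are not rectified: a ray, as slopes to the right and down, at radius r is drawn at 1 + k1 r^2 times it, then the intrinsics apply), "R" (3x3) and "t" (3): a world point X has camera coordinates R X + t. Camera axes: x right, y down, z forward; pixel columns grow to the right and rows downward; lengths in m; the calibration is good to about 2 mm. A picture is of the moment at which its call begins. camera_params takes no time and is no camera call.
- arm.job_done(): hands the job in; it is judged then, once.
Trained networks look in the newest picture that a camera, given by its name, has taken for a name from the list of things; names that differ only in an ending like _2 or _b are one class to them, and where a whole thing is asked for, a point or a joint stands for the part that bears it (a point fixed in the world has none). Each returns a list of dicts, best first, with "p" (0 to 1); they miss things now and then, are a little off and sometimes report something else, mostly with a low value. They report only what shows in the picture. A call takes as long as a camera call. They do not tell look-alikes from the thing itself.
- arm.look_for(camera, name): "location" ([x, y, z] in m, in world coordinates, good to about 4 mm: the middle of the surface that is visible of it).
The state is a dict: "t": time; "joint_pos": joint angles; "qvel": joint speeds; "tau": joint torques, N m; "position": TCP position; "eef_rot": TCP orientation; "force": force on the tool from outside, world axes, zero at the start; "moment": the same for the moment, N m; "grip_width": opening from 0.0 (shut) to 1.0 (fully open); "grip_force": force on a finger pad.
Only numpy, scipy, OpenCV 4.12 (cv2) and the standard library are available. Lean on these libraries where they do the work, as an engineer would, in place of code of your own. Each camera call takes 0.05 s, during which the arm holds its last target. There are 200 camera calls.

### The job

Lay the guitar bridge flat in the curing tray, right way up and lengthwise like the tray, without dropping it. Then slide the tray by its wooden grip through the sprung light flap into the curing box until it is fully home against the back stop, which you can only feel, so that it presses the lamp's safety switch; push gently, without forcing or ramming the tray. Let go and leave the tray there with the flap fallen shut behind it and the bridge still lying in it, and leave the other things on the bench alone.

Things in the scene. Friction and masses are not known exactly. Their poses are not given: they have to be found in the camera images.
- bridge: Dark wooden guitar bridge, the piece to cure: 120 x 28 mm, 45 g; middle 64 mm is 9 mm thick, the two end wings 5 mm; thin pale saddle strip and six pale dots on top. It lies flat in a row with the stepped tailpiece and the cork block, in any order. Origin: centre of its underside; x along its length, y across, z up.
- tray: Steel tray, 0.4 kg, on the shelf before the box, a little askew. Body 146 x 90 mm, floor 3 mm thick, walls 3 mm thick, 14 mm high over all (inside 140 x 84 mm). A tongue 30 mm wide, 3 mm thick runs back from its rear to an upright wooden grip. Origin: centre of the body's underside; +x to the front edge (x = +73 mm), which enters the box first; y across; z up.
- tray_grip (a point): Centre of the upright wooden grip on the tray's tongue, 182 mm behind the tray's origin and 26 mm above its underside. The grip is a block 24 mm along the tray, 30 mm across it, its top 38 mm above the tray's underside. It stays outside the box.
- uv_box: Grey metal curing box fixed to the bench, 240 deep, 200 wide, 152 mm high; its front slopes back at 45 degrees above a lintel 72 mm high. Origin: on the bench at the middle of the mouth; +x points into the box, y across, z up. Before it a flat shelf 325 long, 140 mm wide, top 6 mm above the bench (inside floor the same), side lips 5 mm higher.
- mouth (a point): Middle of the mouth, on the shelf's top; axes as uv_box. The mouth is 94 mm wide (cheeks at y = +-47 mm guide the tray to the back) and 50 mm high, with lead-ins flaring to 55 mm either side of the middle 12 mm before it. The stop bar inside is clamped at an unknown depth: its face, where the tray's front edge comes to rest, is 181 to 217 mm behind this point. It does not yield.
- flap (a joint): Dark sheet-metal light flap, 92 mm wide, 44 mm long, hinged at the top of the mouth 6 mm inside it, lower edge 6 mm above the shelf. 0 rad: hanging shut; grows as it is pushed inwards (to 1.45). A light spring closes it (1 to 4 N on the tray). It clears the tongue and shuts once the rear wall of the tray's body is 26 mm behind it.
- interlock (a joint): Switch plunger of the lamp, in the middle of the stop bar, met 4 mm before its face: 0 m free, 0.004 m fully pressed when the tray's front edge bears on the stop. Its spring gives only 0.3 to 0.6 N; the tray does not slide back from it.
- tailpiece: Bystander: dark violin tailpiece, 110 x 40 mm, 9 mm thick, narrow end 26 mm wide. Origin centre of underside, x along it.
- sanding_block: Bystander: cork sanding block 90 x 40 x 26 mm. Origin centre of underside, x along it.
- chisel: Bystander: chisel with a turned wooden handle, 200 mm long, lying on the bench. Origin under the ferrule, x towards the blade.
- finger_plane: Bystander: small brass plane 48 x 22 mm, 30 mm high. Origin centre of underside.
- glue_jar: Bystander: glue jar, 64 mm diameter, 75 mm high. Origin centre of underside.
- violin_bridge: Bystander: small flat maple violin bridge blank 41 x 32 x 5 mm. Origin centre of underside.
- resin_bottle: Bystander: small black bottle, 28 mm diameter, 62 mm high, standing on the roof of the box. Origin centre of underside.
Things that resemble listed ones, but are neither listed nor needed, are in the scene too. What is shaped like the bridge but orange or turquoise is not meant.

How it is judged:
On the way, in this order (a step that is already met when the one before it is completed fails the run):
1. the bridge lies flat and right way up in the drawn-out tray, let go (z of bridge in the frame of tray between 0.001 and 0.0065 m and x of bridge in the frame of tray between -0.018 and 0.018 m and y of bridge in the frame of tray between -0.036 and 0.036 m and angle between bridge's own z axis and vertical below 0.06 rad and contact force between bridge and the fingers below 0.05 N and x of tray in the frame of uv_box below -0.07 m), for 0.2 s.
2. the tray is passing through the mouth and holds the flap open (value of joint flap above 0.3 rad and x of tray in the frame of uv_box above 0 m), for 0.1 s.
3. the tray is home against the stop and presses the switch (value of joint interlock above 0.0022 m and x of tray in the frame of uv_box above 0.104 m), for 0.2 s.
At the end, for the whole second after the job is handed in: The tray is in the box with its front edge within 1.8 mm of the stop (switch plunger pressed at least 2.2 of its 4 mm), flat on its floor; the flap hangs shut (within 0.06 rad) behind it; the bridge lies flat and right way up inside the tray; all is at rest (all of step 3 and value of joint flap below 0.06 rad and angle between tray's own z axis and vertical below 0.04 rad and z of bridge in the frame of tray between 0.001 and 0.0065 m and x of bridge in the frame of tray between -0.018 and 0.018 m and y of bridge in the frame of tray between -0.036 and 0.036 m and angle between bridge's own z axis and vertical below 0.06 rad and linear speed of each of tray, bridge below 0.01 m/s); the robot touches nothing.
It fails at once if the tray is forced or rammed: more than 20 N between the tray and the box's cheeks, stop or flap (contact force between tray and uv_box above 20 N).
It fails at once if the bridge is dropped (falls faster than 0.6 m/s out of the fingers) (contact force between bridge and the fingers below 0.05 N and linear speed of bridge above 0.6 m/s).
It fails at once if the tray is tipped (angle between tray's own z axis and vertical above 0.2 rad).
It fails at once if another thing on the bench is shifted more than 20 mm (distance of any of tailpiece, sanding_block, chisel, finger_plane, glue_jar, violin_bridge, resin_bottle from where it was at the start of the episode above 0.02 m).
It also fails if it takes over 69 s, if anything falls off the work surface, if the arm or the gripper's body presses on something with over 40 N, if the wrist force passes 120 N, or if a joint passes its speed limit or range.

## Working session

There is one attempt and no reset: what is moved stays moved. The work goes in short steps, Python scripts to look and compute and a shell command to move; the robot and the scene stay as the last step left them, time stands still between calls to the robot, and variables do not carry over. Pictures are saved under pics/ and viewed, at most 12 in all, crops included, and the job is handed in when it is done.

```bash
mkdir -p pics
cat > h.py <<'E'
import numpy as np, cv2
from plant import arm
def pix2ray(cam,u,v):
    P=arm.camera_params(cam);K=np.array(P["camera_matrix"]);k=P["k1"]
    d=np.array([(u-K[0,2])/K[0,0],(v-K[1,2])/K[1,1]]);s=d.copy()
    for _ in range(20): s=d/(1+k*(s@s))
    return s,np.array(P["R"]),np.array(P["t"])
def at_z(cam,u,v,z):
    s,R,t=pix2ray(cam,u,v);d=R.T@np.array([s[0],s[1],1]);c=-R.T@t
    return c+d*(z-c[2])/d[2]
def at_d(cam,u,v,dep):
    s,R,t=pix2ray(cam,u,v);return R.T@(np.array([s[0],s[1],1])*dep-t)
def cloud(cam,D):
    P=arm.camera_params(cam);K=np.array(P["camera_matrix"]);k=P["k1"]
    v,u=np.mgrid[0:D.shape[0],0:D.shape[1]]
    d=np.stack([(u-K[0,2])/K[0,0],(v-K[1,2])/K[1,1]],-1);s=d.copy()
    for _ in range(20): s=d/(1+k*(s**2).sum(-1,keepdims=True))
    X=np.concatenate([s*D[...,None],D[...,None]],-1)
    return (X-np.array(P["t"]))@np.array(P["R"])
E
python3 - <<'E'
from h import *
for c in("side","top"):
    im,D=arm.read_camera(c);cv2.imwrite(f"pics/{c}0.png",im);np.save(f"{c}0.npy",D)
    P=arm.camera_params(c);print(c,-np.array(P["R"]).T@P["t"],P["camera_matrix"][0][0])
    for n in("bridge","tray","tray_grip","uv_box","tailpiece","sanding_block","flap","chisel","glue_jar","finger_plane","violin_bridge"):
        print(n,[(np.round(r["location"],3).tolist(),round(r["p"],2)) for r in arm.look_for(c,n)])
print(arm.observe())
E
```

```text
side [0.0255883  0.96153907 1.04875542] 433.0426202117672
bridge [([0.297, 0.444, 0.008], 0.95), ([0.321, 0.131, 0.007], 0.74), ([0.382, 0.31, 0.007], 0.66), ([0.245, 0.277, 0.005], 0.6)]
tray [([0.505, -0.002, 0.01], 0.98), ([0.587, 0.325, 0.024], 0.69)]
tray_grip [([0.507, 0.001, 0.01], 0.58)]
uv_box [([0.514, -0.216, 0.115], 0.69)]
tailpiece [([0.492, 0.333, 0.009], 0.69)]
sanding_block [([0.586, 0.321, 0.026], 0.61)]
flap [([0.525, -0.151, 0.035], 0.7), ([0.43, 0.499, 0.008], 0.41)]
chisel [([0.717, 0.345, 0.024], 0.76), ([0.51, 0.0, 0.01], 0.68)]
glue_jar [([0.505, 0.581, 0.072], 0.7)]
finger_plane [([0.43, 0.501, 0.011], 0.7)]
violin_bridge []
top [0.27064519 0.08868299 1.42370316] 418.98235494185093
bridge [([0.384, 0.3, 0.012], 0.75), ([0.306, 0.441, 0.007], 0.75), ([0.241, 0.271, 0.006], 0.71), ([0.317, 0.12, 0.007], 0.7)]
tray [([0.509, -0.002, 0.009], 0.75)]
tray_grip [([0.51, -0.005, 0.011], 0.87), ([0.516, 0.559, 0.075], 0.66), ([0.525, -0.256, 0.15], 0.39)]
uv_box [([0.525, -0.257, 0.149], 0.83)]
tailpiece [([0.499, 0.33, 0.009], 0.57), ([0.588, 0.455, 0.007], 0.57)]
sa
[... 227 characters left out ...]
': 1.2, 'joint_pos': array([ 1.60519071,  0.50092877, -0.42698474,  1.55042199,  0.22082088,
        1.13826963, -0.21030396]), 'qvel': array([-0.00037886, -0.00155714,  0.00098595,  0.00071745,  0.00024575,
       -0.00182045,  0.00034841]), 'tau': array([-3.22248980e-04, -5.69385803e+01, -5.81077605e+00, -2.81338370e+01,
        1.27132935e-02,  2.01288240e-03, -2.89123409e-05]), 'position': array([ 0.14745328, -0.63305034,  0.19678109]), 'eef_rot': array([ 9.93461716e-01,  1.14165751e-01,  1.06016565e-05, -1.83854095e-06]), 'force': array([ 0.38414657, -0.03712682,  0.45752214]), 'moment': array([-0.00544961, -0.07479968, -0.05944626]), 'grip_force': 0.0, 'grip_width': 1.0026805351007113}
```

View pics/top0.png

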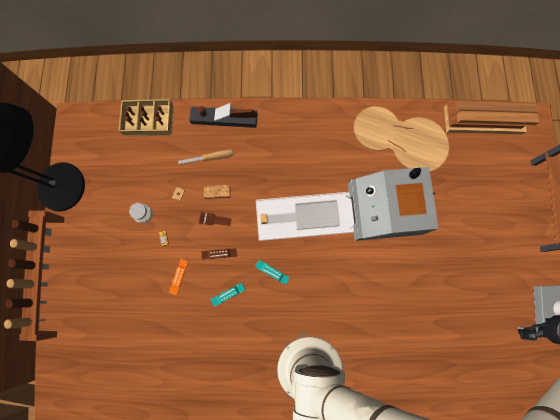

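View pics/side0.png

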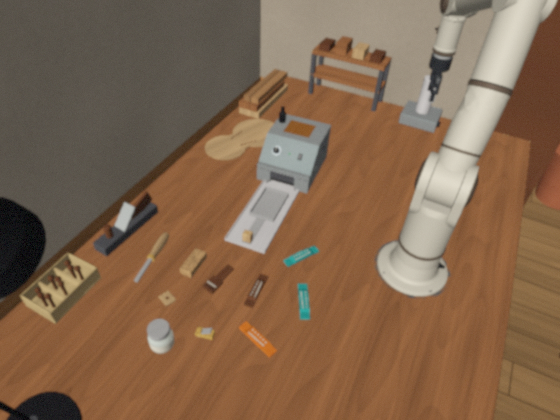

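The top view shows the dark bridge at (219,253), tailpiece (215,218), cork (217,191), tray (317,215), grip (264,217) and box (393,203). The mouth faces left (+y), and the orange and turquoise look-alikes lie nearby.

Run:
```python
from h import *
im=cv2.imread("pics/top0.png");D=np.load("top0.npy");X=cloud("top",D)
cv2.imwrite("pics/c1.png",cv2.resize(im[160:280,180:380],None,fx=4,fy=4,interpolation=cv2.INTER_CUBIC)[:, :800])
hsv=cv2.cvtColor(im,cv2.COLOR_BGR2HSV)
def rect(mask,name,z):
    n,l,s,c=cv2.connectedComponentsWithStats(mask.astype(np.uint8))
    i=1+np.argmax(s[1:,4]);v,u=np.nonzero(l==i)
    p=np.array([at_z("top",a,b,z)[:2] for a,b in zip(u,v)])
    r=cv2.minAreaRect((p*1000).astype(np.float32));print(name,len(u),r,p.mean(0))
roi=np.zeros(im.shape[:2],bool);roi[240:266,195:243]=1
g=im.max(-1);print(im[253,200:240].tolist()[::4],im[262,210])
rect(roi&((X[...,2]>0.0035)),"bridge depth",.007)
rect(roi&(im[...,2]<75),"bridge dark",.007)
roi[:]=0;roi[190:240,285:345]=1
print(im[215,250:360:3].tolist())
rect(roi&(im.min(-1)<190)&(hsv[...,1]<60),"tray",.018)
roi[:]=0;roi[205:230,250:275]=1
rect(roi&(hsv[...,1]>90),"grip",.044)
roi[:]=0;roi[180:250,250:352]=1
rect(roi&(hsv[...,1]<60)&(im.min(-1)>100),"shelf",.006)
roi[:]=0;roi[160:250,345:445]=1
rect(roi&(X[...,2]>0.14),"roof",.152); rect(roi&(X[...,2]>0.05),"box",.1)
# side grip
s=arm.camera_params("side")
```

```text
[[56, 104, 181], [30, 50, 97], [37, 64, 123], [38, 58, 105], [42, 63, 107], [38, 58, 105], [32, 52, 99], [23, 36, 68], [30, 50, 95], [37, 64, 116]] [ 54  99 175]
bridge depth 250 ((382.9784851074219, 302.1319885253906), (116.16905975341797, 40.698577880859375), 89.96437072753906) [0.38273316 0.30230958]
bridge dark 15 ((384.3314514160156, 269.3287658691406), (24.649526596069336, 6.131060600280762), 10.362367630004883) [0.38383088 0.26903122]
[[49, 90, 159], [49, 88, 157], [78, 114, 173], [205, 220, 234], [112, 174, 226], [113, 175, 227], [191, 195, 204], [186, 190, 199], [181, 188, 195], [177, 182, 190], [178, 183, 191], [179, 185, 193], [180, 185, 193], [181, 187, 194], [180, 186, 194], [180, 186, 193], [175, 181, 189], [176, 181, 189], [175, 180, 188], [175, 180, 187], [176, 181, 189], [176, 181, 189], [178, 183, 191], [179, 185, 192], [179, 185, 192], [179, 185, 193], [180, 186, 193], [181, 187, 195], [182, 188, 195], [178, 183, 190], [224, 227, 233], [225, 228, 234], [227, 229, 235], [227, 230, 236], [227, 229, 236], [159, 163, 162], [137, 140, 143]]
tray 1209 ((511.1758117675781, -12.114784240722656), (91.4466781616211, 182.27296447753906), 4.964824676513672) [ 0.51176538 -0.02425288]
grip 174 ((500.3793029785156, 182.96583557128906), (81.59104919433594, 23.352636337280273), 0.5587431192398071) [0.49791343 0.18452397]Traceback (most recent call last):
  File "<stdin>", line 20, in <module>
  File "<stdin>", line 8, in rect
  File "h.py", line 9, in at_z
    s,R,t=pix2ray(cam,u,v);d=R.T@np.array([s[0],s[1],1]);c=-R.T@t
          ~~~~~~~^^^^^^^^^
  File "h.py", line 4, in pix2ray
    P=arm.camera_params(cam);K=np.array(P["camera_matrix"]);k=P["k1"]
ValueError: time passes only in moves, steps and waits
```

View pics/c1.png

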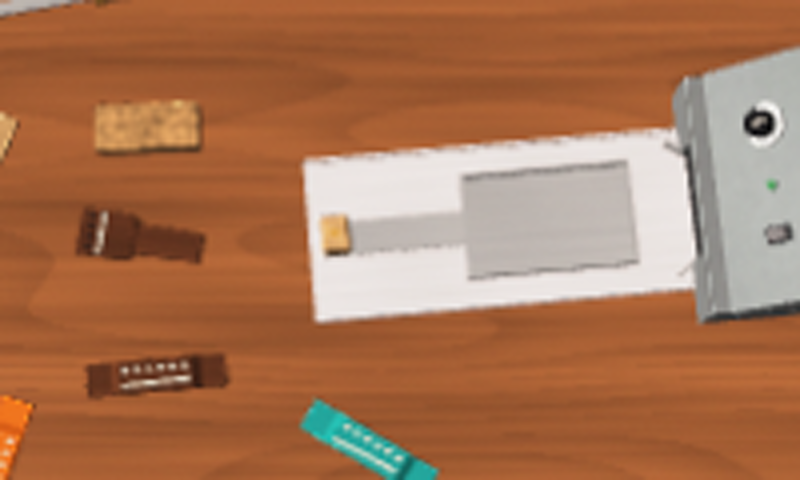

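Crop (4x from pixel (180,160)): bridge from (86,365) to (229,384), saddle up; tray body corners (461,176), (627,160), (638,263), (468,279); grip top (321..350, 212..257); shelf left corners (303,158), (315,322).

```bash
sed -i 's/^def pix2ray/import functools\n_cp=arm.camera_params\n@functools.lru_cache\ndef CP(c): return _cp(c)\ndef pix2ray/; s/P=arm.camera_params(cam)/P=CP(cam)/' h.py
python3 - <<'E'
from h import *
def w(U,V,z): return at_z("top",(U+.5)/4-.5+180,(V+.5)/4-.5+160,z)[:2]
def q(name,pts,z):
    p=np.array([w(a,b,z) for a,b in pts]);c=p.mean(0);e=(p[1]+p[2]-p[0]-p[3])/2;f=(p[3]+p[2]-p[0]-p[1])/2
    print(name,c.round(4),"len",np.linalg.norm(e).round(4),"wid",np.linalg.norm(f).round(4),"ang",np.degrees(np.arctan2(e[1],e[0])).round(2),p.round(3).tolist())
q("bridge",[(86,365),(226,353),(229,384),(90,398)],.005)
q("tray",[(461,176),(627,160),(638,263),(468,279)],.02)
q("grip",[(321,215),(348,212),(350,254),(324,257)],.044)
q("shelf",[(303,158),(675,128),(695,288),(315,322)],.011)
im=cv2.imread("pics/top0.png");D=np.load("top0.npy");X=cloud("top",D)
m=np.zeros(D.shape,bool);m[160:250,345:445]=1;P=X[m&(X[...,2]>.145)&(X[...,2]<.158)]
r=cv2.minAreaRect((P[:,:2]*1000).astype(np.float32));print("roof",r)
# tray rim/floor & side-view segmentation
for n in("top","side"):
    DD=np.load(n+"0.npy");Y=cloud(n,DD);I=cv2.imread(f"pics/{n}0.png");
    a=(abs(Y[...,0]-.384)<.06)&(abs(Y[...,1]-.302)<.08)&(Y[...,2]>.0035)&(Y[...,2]<.02)&(I[...,2]<145)
    v,u=np.nonzero(a);p=Y[a];C=np.cov(p[:,:2].T);ev=np.linalg.eigh(C)
    print(n,"bridge",len(p),p.mean(0).round(4),p.min(0).round(3),p.max(0).round(3),np.degrees(np.arctan2(*ev[1][::-1,1])))
    a=(abs(Y[...,0]-.5)<.05)&(abs(Y[...,1]-.18)<.08)&(Y[...,2]>.032)&(Y[...,2]<.06);p=Y[a]
    print(n,"grip top",len(p),p.mean(0).round(4),p.min(0).round(4),p.max(0).round(4))
    a=(abs(Y[...,0]-.51)<.09)&(abs(Y[...,1]-.0)<.11)&(Y[...,2]>.0145)&(Y[...,2]<.03);p=Y[a]
    print(n,"rim",len(p),cv2.minAreaRect((p[:,:2]*1000).astype(np.float32)) if len(p) else 0)
E
```

```text
bridge [0.3818 0.3019] len 0.1194 wid 0.0274 ang -84.66 [[0.39, 0.363], [0.4, 0.244], [0.374, 0.241], [0.362, 0.359]]
tray [ 0.5123 -0.0307] len 0.144 wid 0.0891 ang -84.69 [[0.55, 0.044], [0.564, -0.099], [0.474, -0.106], [0.461, 0.038]]
grip [0.4959 0.1493] len 0.0223 wid 0.0356 ang -83.64 [[0.512, 0.162], [0.515, 0.139], [0.479, 0.137], [0.477, 0.159]]
shelf [0.5105 0.0123] len 0.3237 wid 0.1413 ang -85.27 [[0.568, 0.179], [0.594, -0.143], [0.454, -0.155], [0.426, 0.168]]
roof ((538.1878662109375, -310.86468505859375), (202.07545471191406, 161.22781372070312), 4.6033549308776855)
top bridge 209 [0.3827 0.301  0.0079] [0.339 0.241 0.004] [0.407 0.361 0.016] 94.84012401987754
top grip top 64 [0.4976 0.1511 0.0427] [0.4837 0.1409 0.0322] [0.5139 0.1616 0.0523]
top rim 200 ((511.817626953125, 0.7024154663085938), (139.32469177246094, 217.00775146484375), 4.596487045288086)
side bridge 288 [0.3791 0.3158 0.0068] [0.326 0.23  0.004] [0.443 0.376 0.013] 96.25947744341674
side grip top 71 [0.4957 0.1588 0.0407] [0.4817 0.1442 0.032 ] [0.513  0.1699 0.0478]
side rim 137 ((501.6347961425781, -20.800506591796875), (114.04983520507812, 163.78253173828125), 5.204692840576172)
```

Angles agree: box axis about -85.3°, tray -84.7°, bridge -84.7°. One tool orientation (closing across at about 5°) serves both grasps. Now travelling round in front of the box, raised.

```bash
python3 -m pendant '1 .03 -.03 -.01 0;1 .03 -.03 -.01 0;1 .03 -.03 -.01 0;1 .03 -.03 -.01 0;1 .03 -.03 -.01 0;1 .03 -.03 -.01 0;1 .03 -.03 -.01 0;1 .03 -.03 -.01 0;1 .03 -.03 -.01 0;1 .03 -.03 -.01 0;1 .03 -.03 0 0;1 .03 -.03 0 0;1 0 0 0 0;1 0 0 0 0;1 0 0 0 0'
cat >> h.py <<'E'
def st(tx=None,ty=None,tz=None,ang=None):
    """Print state; remaining move to the target in tool axes; ang = wanted world yaw (deg) of tool x, mod 180"""
    o=arm.observe();x,y,z,w=o["eef_rot"];p=o["position"]
    from scipy.spatial.transform import Rotation as Ro
    R=Ro.from_quat(o["eef_rot"]).as_matrix();yaw=np.degrees(np.arctan2(R[1,0],R[0,0]))
    print("t",round(o["t"],2),"p",p.round(4),"yaw",yaw.round(2),"tilt",R[:,2].round(3),"q",o["joint_pos"].round(2),"F",o["force"].round(2),"gw",round(o["grip_width"],3),"gf",round(o["grip_force"],1))
    if tx is not None: print("tool move",(R.T@(np.array([tx,ty,tz])-p)).round(4))
    if ang is not None: print("turn options",np.radians([-((ang-yaw)%180),180-((ang-yaw)%180)]).round(3))
E
python3 -c "
from h import *
st(.382,.302,.12,95.3)"
```

```text
t: 2.7
position: [0.4158, -0.2017, 0.2967]
eef_rot: [0.994, 0.114, -0.0, 0.0]
force: [0.1, -0.1, -0.4]
grip_width: 1.001
grip_force: 0.0
t 2.7 p [ 0.4158 -0.2017  0.2967] yaw 13.04 tilt [-0. -0. -1.] q [ 1.14  0.08 -0.78  1.86  0.06  1.23 -1.  ] F [ 0.05 -0.1  -0.44] gw 1.001 gf 0.0
tool move [ 0.0808 -0.4985  0.1765]
turn options [-1.436  1.706]
```

```bash
python3 -m pendant '1 .01 -.04 0 -.14;1 .01 -.04 0 -.14;1 0 0 0 0' >/dev/null; python3 -c "
from h import *
st(.382,.302,.12,95.3)"
```

```text
t 3.0 p [ 0.4114 -0.1147  0.2969] yaw 29.6 tilt [-0.001 -0.    -1.   ] q [ 1.09 -0.01 -0.86  1.93 -0.01  1.22 -0.82] F [ 0.21  0.02 -0.06] gw 1.001 gf 0.0
tool move [ 0.1803 -0.3768  0.1769]
turn options [-1.147  1.995]
```

```bash
python3 -m pendant '1 0 0 0 -.1434;1 0 0 0 -.1434;1 0 0 0 -.1434;1 0 0 0 -.1434;1 0 0 0 -.1434;1 0 0 0 -.1434;1 0 0 0 -.1434;1 0 0 0 -.1434;1 .04 0 0 0;1 .04 0 0 0;1 .04 0 .01 0;1 .04 0 .01 0;1 .04 0 .01 0;1 .04 0 .02 0;1 .04 0 .02 0;1 .04 0 .02 0;1 .04 .005 .02 0;1 .04 .005 .02 0;1 0 0 0 0;1 0 0 0 0' >/dev/null; python3 -c "
from h import *
st(.382,.302,.014,95.3)
for c in('top','side'):
  im,D=arm.read_camera(c);cv2.imwrite(f'pics/{c}1.png',im)
  print([(np.round(r['location'],3).tolist(),round(r['p'],2)) for r in arm.look_for(c,'bridge')])
im=cv2.imread('pics/side1.png');cv2.imwrite('pics/c2.png',cv2.resize(im[210:360,180:340],None,fx=3.75,fy=3.75,interpolation=cv2.INTER_CUBIC))
"
```

```text
t 5.0 p [0.3871 0.2813 0.1658] yaw 95.01 tilt [-0.003 -0.    -1.   ] q [ 0.25  0.41 -1.12  1.98  0.43  1.02 -0.99] F [ 0.66 -0.83  0.02] gw 0.997 gf 0.0
tool move [ 0.0211 -0.0028  0.1518]
turn options [-0.005  3.137]
[([0.306, 0.439, 0.008], 0.62), ([0.241, 0.277, 0.009], 0.58)]
[([0.244, 0.278, 0.005], 0.93), ([0.301, 0.447, 0.005], 0.85), ([0.318, 0.131, 0.01], 0.57), ([0.386, 0.309, 0.008], 0.52), ([0.586, 0.321, 0.027], 0.41)]
```

View pics/c2.png

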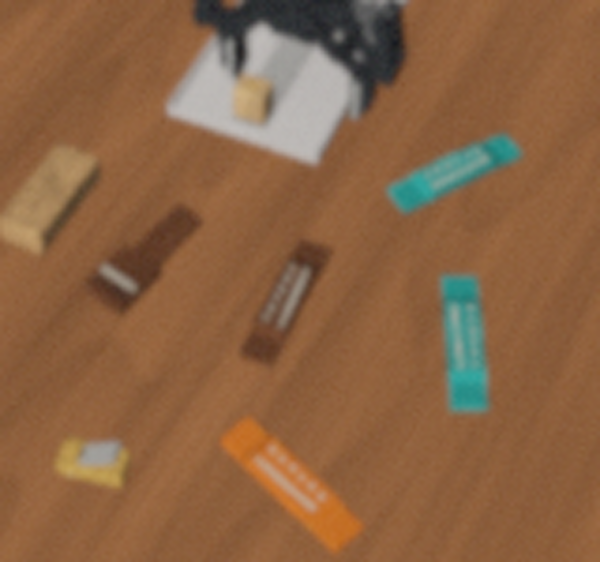

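The crop shows the bridge's ends near (317,245) and (257,357), saddle up; tailpiece is well clear of the fingers.

```bash
python3 -c "
from h import *
w=lambda U,V: at_z('side',(U+.5)/3.75-.5+180,(V+.5)/3.75-.5+210,.005)[:2]
p=np.array([w(303,240),w(330,250),w(272,363),w(243,350)]);print(p.round(4),p.mean(0))
e=p[:2].mean(0)-p[2:].mean(0);print(np.degrees(np.arctan2(e[1],e[0])))
"
```

```text
[[0.397  0.2522]
 [0.3734 0.2506]
 [0.3626 0.3649]
 [0.3874 0.3654]] [0.38008694 0.30826786]
-84.8539404533146
```

```bash
python3 -m pendant '.5 .024 -.004 .02 0;.5 0 0 .03 0;.5 0 0 .03 0;.5 0 0 .03 0;.5 0 0 .03 0;.5 0 0 .01 0;.5 0 0 0 0;.5 0 0 0 0' 25 >/dev/null; python3 -c "
from h import *
st(.381,.305,.000,95.2)"
```

```text
t 6.0 p [0.3832 0.3042 0.0181] yaw 94.79 tilt [ 0.002  0.001 -1.   ] q [-0.02  0.64 -0.88  2.06  0.72  0.77 -1.26] F [ 0.5  -0.24  0.56] gw 0.502 gf 0.0
tool move [ 0.001  -0.0021  0.0181]
turn options [-0.007  3.134]
```

```bash
python3 -m pendant '.5 .001 -.002 .01 0;.5 0 0 .004 0;.5 0 0 .002 0;.5 0 0 .001 0;.5 0 0 0 0' |grep -E "pos|force"; python3 -m pendant '.5 0 0 .001 0;.5 0 0 .001 0;.5 0 0 0 0'|grep -E "pos|force"
```

```text
position: [0.3798, 0.3051, -0.0001]
force: [-0.8, -0.1, -0.3]
grip_force: 0.0
position: [0.3798, 0.305, -0.0022]
force: [0.0, 0.7, -0.3]
grip_force: 0.0
```

```bash
python3 -m pendant '.5 0 0 .001 0;.5 0 0 0 0'|grep -E "pos|force"; python3 -m pendant '.5 0 0 .001 0;.5 0 0 0 0'|grep -E "pos|force";  python3 -m pendant '.5 0 0 .001 0;.5 0 0 0 0'|grep -E "pos|force"
```

```text
position: [0.3798, 0.305, -0.0032]
force: [-0.6, -0.5, -0.2]
grip_force: 0.0
position: [0.3798, 0.3049, -0.0042]
force: [-0.9, -0.5, 0.1]
grip_force: 0.0
position: [0.3798, 0.305, -0.0052]
force: [-0.4, -0.0, 0.7]
grip_force: 0.0
```

```bash
python3 -m pendant '.42 0 0 -.0015 0;.38 0 0 0 0;.3 0 0 0 0;.2 0 0 0 0;.2 0 0 0 0;.2 0 0 0 0' 25|grep -vE "rot"
```

```text
t: 8.0
position: [0.3798, 0.305, -0.0037]
force: [0.1, -0.5, 0.1]
grip_width: 0.197
grip_force: 0.0
```

```bash
python3 -c "
from h import *
im,D=arm.read_camera('side');cv2.imwrite('pics/side2.png',im);cv2.imwrite('pics/c3.png',cv2.resize(im[210:360,180:340],None,fx=3.75,fy=3.75,interpolation=cv2.INTER_CUBIC))
"
```

```text
(no output)
```

View pics/c3.png

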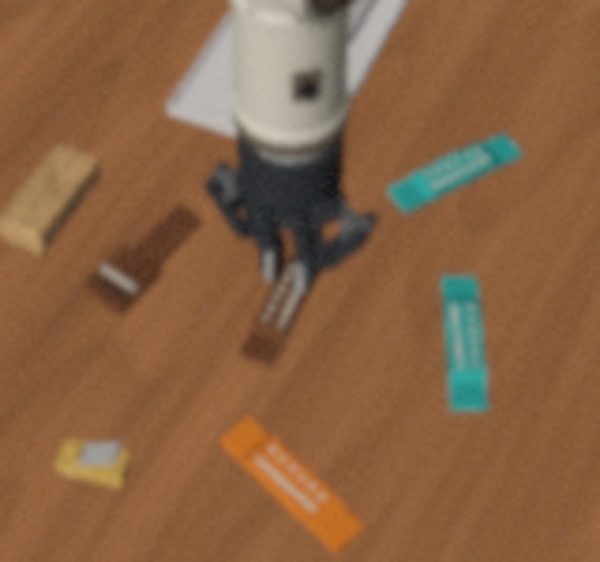

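```bash
python3 -c "
from h import *
P=CP('side');K=np.array(P['camera_matrix'])
def pr(X):
    c=np.array(P['R'])@X+P['t'];s=c[:2]/c[2];s=s*(1+P['k1']*(s@s));u=K[0,0]*s[0]+K[0,2];v=K[1,1]*s[1]+K[1,2];return ((u-180)*3.75).round(),((v-210)*3.75).round()
for z in(-.004,.009,.02,.03):
  print(z,pr(np.array([.3798,.305,z])),pr(np.array([.3715,.304,z])),pr(np.array([.388,.306,z])))
im,D=arm.read_camera('side');Y=cloud('side',D)
a=(abs(Y[...,0]-.38)<.05)&(abs(Y[...,1]-.31)<.09)&(Y[...,2]>.004)&(Y[...,2]<.06)
for (v,u) in np.argwhere(a)[::6]: print(int((u-180)*3.75),int((v-210)*3.75),Y[v,u].round(3),im[v,u])
" | head -90
python3 -c "
from h import *
st()"
```

```text
-0.004 (np.float64(289.0), np.float64(302.0)) (np.float64(299.0), np.float64(305.0)) (np.float64(279.0), np.float64(298.0))
0.009 (np.float64(289.0), np.float64(292.0)) (np.float64(299.0), np.float64(295.0)) (np.float64(279.0), np.float64(289.0))
0.02 (np.float64(289.0), np.float64(283.0)) (np.float64(299.0), np.float64(287.0)) (np.float64(279.0), np.float64(280.0))
0.03 (np.float64(289.0), np.float64(276.0)) (np.float64(299.0), np.float64(279.0)) (np.float64(279.0), np.float64(272.0))
281 247 [0.388 0.302 0.056] [37 48 72]
281 255 [0.389 0.301 0.046] [29 43 62]
281 258 [0.388 0.302 0.043] [24 31 53]
273 262 [0.386 0.318 0.057] [65 65 68]
258 266 [0.399 0.318 0.045] [ 67  83 109]
281 266 [0.388 0.302 0.033] [38 50 68]
262 270 [0.396 0.317 0.041] [104 110 123]
285 270 [0.393 0.286 0.006] [ 79  92 112]
318 270 [0.358 0.299 0.044] [43 59 87]
285 273 [0.391 0.29  0.007] [ 93 108 124]
307 273 [0.36  0.313 0.055] [56 55 55]
277 277 [0.394 0.297 0.008] [49 63 86]
300 277 [0.365 0.315 0.049] [120 122 123]
273 281 [0.387 0.316 0.031] [59 73 99]
296 281 [0.367 0.317 0.045] [130 132 135]
281 28
[... 884 characters left out ...]
33  0.004] [ 44  70 103]
270 330 [0.376 0.342 0.007] [ 49  72 114]
251 333 [0.388 0.35  0.005] [ 43  64 103]
191 337 [0.426 0.375 0.004] [ 56  93 138]
273 337 [0.371 0.345 0.005] [ 42  65 109]
258 341 [0.379 0.354 0.006] [40 59 94]
240 345 [0.39  0.364 0.007] [ 49  74 120]
266 345 [0.372 0.354 0.006] [41 63 95]
243 348 [0.385 0.367 0.008] [40 64 99]
273 348 [0.366 0.354 0.005] [41 62 99]
262 352 [0.372 0.361 0.005] [38 59 94]
255 356 [0.374 0.368 0.007] [ 46  69 109]
262 360 [0.368 0.368 0.007] [ 43  68 112]
225 382 [0.383 0.397 0.005] [ 65 102 152]
t 8.1 p [ 0.3798  0.305  -0.0036] yaw 94.88 tilt [-0. -0. -1.] q [-0.05  0.67 -0.84  2.07  0.76  0.74 -1.3 ] F [-0.35 -0.47  0.39] gw 0.2 gf 0.0
```

The fingers closed above the bridge without touching it, so their tips stand higher than reckoned. I'll open to half, lower until the bench is felt, and then close.

```bash
python3 -m pendant '.5 0 0 0 0;.5 0 0 0 0;.5 0 0 .003 0;.5 0 0 0 0'|grep -E "pos|force|wid";for i in 1; do python3 -m pendant '.5 0 0 .002 0;.5 0 0 0 0'|grep -E "pos|^force"; done; python3 -m pendant '.5 0 0 .002 0;.5 0 0 0 0'|grep -E "pos|^force"
```

```text
position: [0.3797, 0.3048, -0.007]
force: [0.2, 0.8, -0.2]
grip_width: 0.499
grip_force: 0.0
position: [0.3796, 0.3049, -0.0089]
force: [0.1, -0.1, 0.7]
position: [0.3797, 0.3049, -0.0109]
force: [-1.0, -0.3, -0.2]
```

```bash
python3 -m pendant '.5 0 0 .002 0;.5 0 0 0 0'|grep -E "pos|^force"; python3 -m pendant '.5 0 0 .0015 0;.5 0 0 0 0'|grep -E "pos|^force"; python3 -m pendant '.5 0 0 .0015 0;.5 0 0 0 0'|grep -E "pos|^force"
```

```text
position: [0.3797, 0.3049, -0.0128]
force: [-0.1, 0.1, 0.5]
position: [0.3797, 0.3049, -0.0143]
force: [-0.1, 0.2, 0.2]
position: [0.3798, 0.3049, -0.0158]
force: [0.2, -0.0, -0.6]
```

```bash
python3 -m pendant '.42 0 0 0 0;.36 0 0 0 0;.3 0 0 0 0;.3 0 0 0 0' 25|grep -vE "rot|t:"
```

```text
position: [0.3798, 0.305, -0.0156]
force: [-0.2, 0.2, -0.0]
grip_width: 0.303
grip_force: 0.0
```

```bash
python3 -c "
from h import *
im,D=arm.read_camera('side');Y=cloud('side',D)
cv2.imwrite('pics/c4.png',cv2.resize(im[250:310,220:300],None,fx=7.5,fy=7.5,interpolation=cv2.INTER_CUBIC))
o=arm.observe();print(o['position'],o['grip_width'],o['tau'].round(1))
"
```

```text
[ 0.37984301  0.30504458 -0.01559368] 0.3019807934215446 [ -0.  -46.2 -12.4 -14.8   0.    0.    0. ]
```

View pics/c4.png

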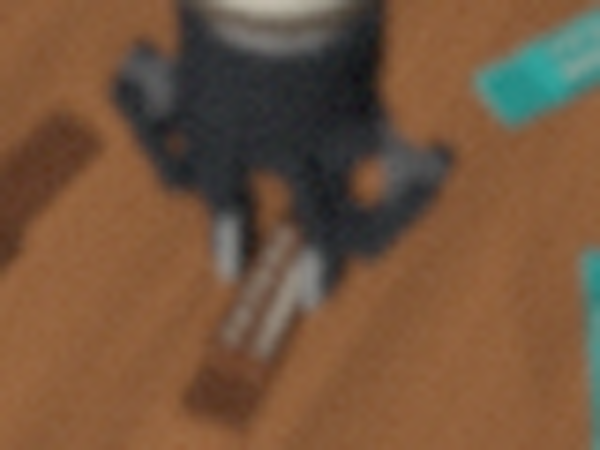

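```bash
python3 -c "
from h import *
im,D=arm.read_camera('side');Y=cloud('side',D)
for c0 in(250,251,261,262):
  for v in range(275,294,2): print(c0,v,Y[v,c0].round(3),im[v,c0])
"
```

```text
250 275 [0.391 0.326 0.087] [52 48 46]
250 277 [0.394 0.321 0.07 ] [52 52 46]
250 279 [0.394 0.321 0.06 ] [100 101 101]
250 281 [0.396 0.318 0.047] [127 129 131]
250 283 [0.394 0.321 0.043] [127 131 133]
250 285 [0.395 0.32  0.031] [124 129 136]
250 287 [0.395 0.32  0.022] [ 88 105 130]
250 289 [0.399 0.313 0.001] [ 54  86 128]
250 291 [0.394 0.322 0.004] [ 60  81 114]
250 293 [0.389 0.33  0.007] [ 77  92 117]
251 275 [0.389 0.324 0.086] [40 36 35]
251 277 [0.392 0.319 0.07 ] [52 51 44]
251 279 [0.395 0.314 0.052] [82 84 82]
251 281 [0.392 0.319 0.051] [ 97 101  99]
251 283 [0.39  0.322 0.046] [100 101 102]
251 285 [0.393 0.318 0.029] [ 97 100 104]
251 287 [0.392 0.32  0.023] [ 74  88 115]
251 289 [0.394 0.315 0.006] [ 60  80 117]
251 291 [0.389 0.324 0.01 ] [ 82  96 120]
251 293 [0.387 0.328 0.007] [ 88 103 124]
261 275 [0.359 0.322 0.103] [43 40 39]
261 277 [0.358 0.322 0.094] [49 47 40]
261 279 [0.359 0.322 0.084] [52 47 47]
261 281 [0.361 0.316 0.067] [55 58 57]
261 283 [0.36  0.319 0.062] [91 92 94]
261 285 [0.362 0.315 0.047] [127 129 131]
261 287 [0.36  0.318 0.041] [130 134 134]
261 289 [0.36  0.318 0.033] [120 126 128]
261 291 [0.361 0.316 0.019] [ 89 105 132]
261 293 [0.363 0.311 0.002] [ 59  94 139]
262 275 [0.356 0.321 0.103] [42 39 36]
262 277 [0.356 0.321 0.095] [41 37 33]
262 279 [0.355 0.323 0.088] [47 44 44]
262 281 [0.358 0.317 0.07 ] [45 45 43]
262 283 [0.356 0.321 0.067] [75 77 75]
262 285 [0.359 0.314 0.047] [102 103 100]
262 287 [0.359 0.314 0.038] [103 105 103]
262 289 [0.359 0.314 0.029] [ 97 101 109]
262 291 [ 0.366  0.3   -0.003] [ 78 100 135]
262 293 [ 0.362  0.308 -0.001] [ 60  95 142]
```

Depth shows the fingertips really at z ≈ 0.02, about 30 mm above what the reported pose implies. x and y agree, so I descend by feel.

```bash
python3 -m pendant '.5 0 0 0 0;.5 0 0 .004 0;.5 0 0 .004 0;.5 0 0 0 0'|grep -E "pos|^force|wid"; python3 -m pendant '.5 0 0 .002 0;.5 0 0 .001 0;.5 0 0 0 0'|grep -E "pos|^force"; python3 -m pendant '.5 0 0 .001 0;.5 0 0 .001 0;.5 0 0 0 0'|grep -E "pos|^force"
```

```text
position: [0.3794, 0.3046, -0.0243]
force: [-0.4, 0.2, 0.3]
grip_width: 0.505
position: [0.3797, 0.305, -0.0268]
force: [-0.2, -0.5, 0.7]
position: [0.3798, 0.305, -0.0287]
force: [0.2, 0.1, 1.1]
```

```bash
python3 -m pendant '.5 0 0 .001 0;.5 0 0 .001 0;.5 0 0 0 0'|grep -E "pos|^force";  python3 -c "
from h import *
im,D=arm.read_camera('side');Y=cloud('side',D)
for v0,c0 in((278,248),(280,262)):
  for v in range(v0,v0+22,2): print([Y[v,c][2].round(3) for c in range(c0,c0+7)],[int(im[v,c].min()) for c in range(c0,c0+7)])
"
```

```text
position: [0.3798, 0.3049, -0.0307]
force: [-0.4, 0.4, 1.0]
[np.float64(0.068), np.float64(0.073), np.float64(0.046), np.float64(0.038), np.float64(0.0), np.float64(-0.0), np.float64(0.001)] [46, 36, 33, 39, 48, 52, 54]
[np.float64(0.054), np.float64(0.043), np.float64(0.039), np.float64(0.029), np.float64(0.001), np.float64(-0.003), np.float64(-0.002)] [75, 49, 35, 30, 45, 54, 49]
[np.float64(0.042), np.float64(0.037), np.float64(0.033), np.float64(0.024), np.float64(-0.001), np.float64(-0.002), np.float64(-0.003)] [109, 66, 33, 32, 47, 49, 54]
[np.float64(0.031), np.float64(0.027), np.float64(0.017), np.float64(0.013), np.float64(-0.003), np.float64(-0.004), np.float64(0.008)] [110, 65, 33, 34, 48, 48, 57]
[np.float64(0.023), np.float64(0.018), np.float64(0.01), np.float64(-0.002), np.float64(-0.005), np.float64(0.009), np.float64(0.01)] [111, 64, 39, 43, 45, 67, 90]
[np.float64(0.012), np.float64(0.01), np.float64(-0.001), np.float64(-0.003), np.float64(0.006), np.float64(0.007), np.float64(0.007)] [92, 62, 53, 55, 65, 83, 88]
[np.float64(0.001), np.float64(0.001), np.float64(-0.0
[... 1861 characters left out ...]
.002)] [96, 124, 120, 89, 61, 55, 49]
[np.float64(-0.003), np.float64(0.012), np.float64(0.013), np.float64(0.003), np.float64(-0.002), np.float64(0.001), np.float64(-0.005)] [83, 100, 101, 81, 63, 53, 55]
[np.float64(0.001), np.float64(-0.004), np.float64(0.0), np.float64(-0.0), np.float64(-0.005), np.float64(0.001), np.float64(0.002)] [62, 64, 64, 60, 60, 54, 56]
[np.float64(-0.002), np.float64(-0.003), np.float64(0.005), np.float64(-0.003), np.float64(-0.005), np.float64(-0.003), np.float64(-0.002)] [60, 58, 58, 59, 52, 54, 56]
[np.float64(-0.001), np.float64(-0.002), np.float64(0.001), np.float64(-0.0), np.float64(0.0), np.float64(-0.005), np.float64(-0.006)] [60, 57, 56, 58, 54, 49, 54]
```

```bash
python3 -m pendant '.5 0 0 .0015 0;.5 0 0 .0015 0;.5 0 0 0 0'|grep -E "pos|^force";  python3 -m pendant '.42 0 0 0 0;.36 0 0 0 0;.3 0 0 0 0;.25 0 0 0 0;.25 0 0 0 0' 25|grep -vE "rot|t:"
```

```text
position: [0.3797, 0.3049, -0.0339]
force: [-0.3, -0.0, -0.8]
position: [0.38, 0.3051, -0.0334]
force: [-0.5, -0.3, 3.6]
grip_width: 0.316
grip_force: 25.0
```

```bash
python3 -m pendant '.25 0 0 -.01 0;.25 0 0 -.02 0;.25 0 0 -.025 0;.25 0 0 -.025 0;.25 0 0 0 0;.25 0 0 0 0' 30|grep -vE "rot|t:"; python3 -c "
from h import *
st(.512,-.03,.04,95.3)
im,D=arm.read_camera('side');Y=cloud('side',D)
cv2.imwrite('pics/c5.png',cv2.resize(im[210:330,180:340],None,fx=5,fy=5,interpolation=cv2.INTER_CUBIC))
"
```

```text
position: [0.3802, 0.3048, 0.0468]
force: [-0.2, 0.5, -0.5]
grip_width: 0.311
grip_force: 29.9
t 12.75 p [0.3802 0.3048 0.0468] yaw 94.86 tilt [ 0.001  0.    -1.   ] q [ 0.02  0.59 -0.93  2.06  0.66  0.82 -1.22] F [-0.16  0.48 -0.51] gw 0.311 gf 29.9
tool move [-0.3448  0.103   0.0069]
turn options [-0.008  3.134]
```

View pics/c5.png

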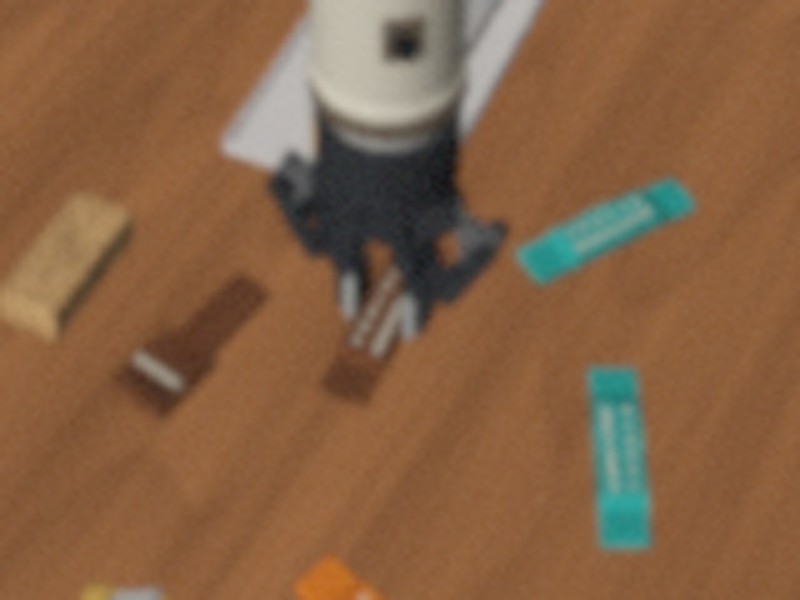

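The bridge is held level between the pads, near end at crop (345,394).

```bash
python3 -c "
from h import *
print(at_z('side',345.5/5-.5+180,394.5/5-.5+210,.082))
"; python3 -m pendant '.25 -.0345 .0103 0 0;.25 -.0345 .0103 0 0;.25 -.0345 .0103 0 0;.25 -.0345 .0103 0 0;.25 -.0345 .0103 0 0;.25 -.0345 .0103 0 0;.25 -.0345 .0103 0 0;.25 -.0345 .0103 0 0;.25 -.0345 .0103 0 0;.25 -.0345 .0103 0 -.008;.25 0 0 0 0;.25 0 0 0 0;.25 0 0 0 0' | grep -vE rot; python3 -c "
from h import *
st(.512,-.03,.00,95.3)
im,D=arm.read_camera('side');cv2.imwrite('pics/side3.png',im);cv2.imwrite('pics/c6.png',cv2.resize(im[160:260,210:350],None,fx=5.7,fy=5.7,interpolation=cv2.INTER_CUBIC))
"
```

```text
[0.37393982 0.36372679 0.082     ]
t: 14.1
position: [0.5107, -0.0286, 0.0457]
force: [-0.7, 0.6, -1.0]
grip_width: 0.313
grip_force: 29.9
t 14.1 p [ 0.5107 -0.0286  0.0457] yaw 95.43 tilt [-0.002  0.001 -1.   ] q [ 0.73  0.63 -0.92  2.    0.67  0.85 -0.47] F [-0.72  0.59 -0.97] gw 0.313 gf 29.9
tool move [-0.0016  0.0012  0.0457]
turn options [-3.139e+00  2.000e-03]
```

View pics/c6.png

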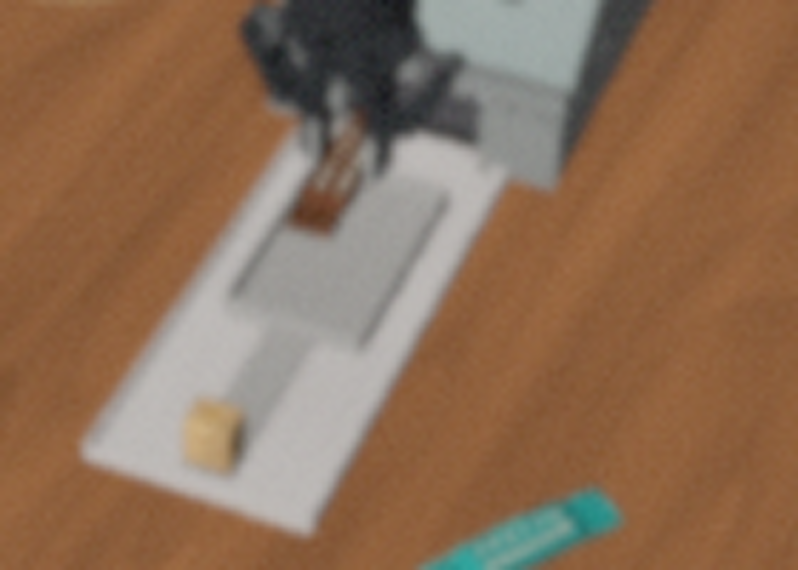

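The bridge hangs above the tray; tray corners at crop (232,297), (362,347), (447,190). Grip top face is around (213,410).

```bash
python3 -c "
from h import *
w=lambda U,V,z: at_z('side',(U+.5)/5.7-.5+210,(V+.5)/5.7-.5+160,z)[:2]
a,b,c=w(232,297,.02),w(362,347,.02),w(447,190,.02)
print(a,b,c,'centre',(a+c)/2,'len',np.linalg.norm(c-b),'wid',np.linalg.norm(a-b))
print('grip', w(218,412,.044), w(187,402,.044),w(245,408,.044))
"
```

```text
[0.54657328 0.04832777] [0.45970841 0.04792626] [ 0.47600086 -0.10008538] centre [ 0.51128707 -0.0258788 ] len 0.148905642622894 wid 0.08686580073923166
grip [0.49645783 0.15292547] [0.51532076 0.15466623] [0.48482348 0.14302963]
```

```bash
python3 -m pendant '.25 0 .001 .02 0;.25 0 0 .02 0;.25 0 0 .015 0;.25 0 0 .008 0;.25 0 0 .002 0;.25 0 0 0 0'|grep -E "pos|^force"; python3 -m pendant '.25 0 0 .0015 0;.25 0 0 .001 0;.25 0 0 0 0'|grep -E "pos|^force"; python3 -m pendant '.25 0 0 .001 0;.25 0 0 0 0'|grep -E "pos|^force"
```

```text
position: [0.5129, -0.0293, -0.0185]
force: [1.1, 0.7, 0.1]
position: [0.5131, -0.03, -0.0208]
force: [-0.1, 0.7, -0.1]
position: [0.5129, -0.03, -0.0221]
force: [0.3, 0.2, -1.0]
```

```bash
python3 -m pendant '.25 0 0 .001 0;.25 0 0 0 0'|grep -E "pos|^force"; python3 -m pendant '.25 0 0 .001 0;.25 0 0 0 0'|grep -E "pos|^force"
```

```text
position: [0.5127, -0.0299, -0.0232]
force: [0.2, 1.1, 0.1]
position: [0.5127, -0.0299, -0.0242]
force: [-0.1, 0.7, -0.5]
```

```bash
python3 -m pendant '.25 0 0 .0008 0;.25 0 0 0 0'|grep -E "pos|^force"; python3 -m pendant '.25 0 0 .0008 0;.25 0 0 0 0'|grep -E "pos|^force"
```

```text
position: [0.5128, -0.0299, -0.0244]
force: [-1.3, -0.3, 5.4]
position: [0.5128, -0.0299, -0.0244]
force: [-6.1, -0.8, 15.2]
```

```bash
python3 -m pendant '.25 0 0 -.001 0;.36 0 0 0 0;.42 0 0 0 0;.45 0 0 0 0;.45 0 0 0 0'|grep -E "pos|force|wid"; python3 -m pendant '.45 0 0 -.005 0;.45 0 0 -.02 0;.45 0 0 -.03 0;.45 0 0 -.04 0;.45 0 0 -.03 0;.45 .04 0 0 0;.45 .04 0 0 0;.45 .04 0 0 0;.45 .04 0 0 0;.45 .02 0 0 0;.45 0 0 0 0;.45 0 0 0 0'|grep -E "^t|pos|^force"; python3 -c "
from h import *
o={}
im,D=arm.read_camera('top');cv2.imwrite('pics/c7.png',cv2.resize(im[180:260,240:400],None,fx=5,fy=5,interpolation=cv2.INTER_CUBIC))
st(.4965,.152,0,95.3)"
```

```text
position: [0.5127, -0.0298, -0.0249]
force: [-0.5, 0.2, 0.9]
grip_width: 0.447
grip_force: 0.0
t: 17.75
position: [0.4959, 0.1494, 0.1004]
force: [0.1, 0.4, -0.6]
t 17.8 p [0.4961 0.1483 0.1002] yaw 95.31 tilt [-0.    -0.001 -1.   ] q [ 0.44  0.56 -0.99  1.95  0.58  0.95 -0.75] F [ 0.69  0.78 -0.92] gw 0.45 gf 0.0
tool move [0.0037 0.0008 0.1002]
turn options [-3.141  0.   ]
```

View pics/c7.png

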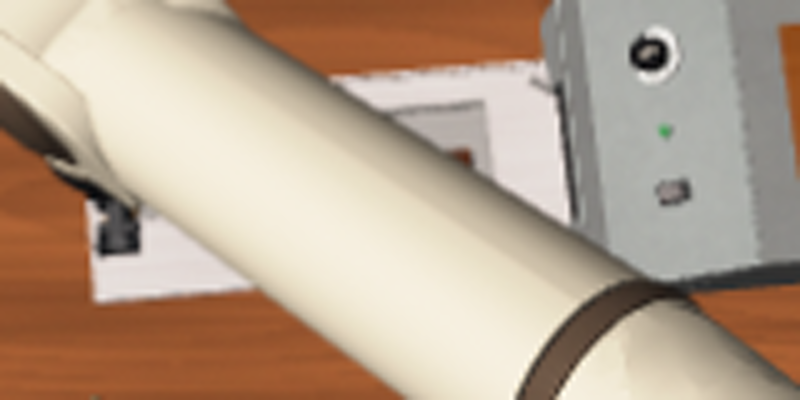

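The forearm hides the middle of the tray in the top view, but the bridge's end shows in it at (462,160). I'll check its position in numbers from the side camera.

```bash
python3 -c "
from h import *
im,D=arm.read_camera('side');Y=cloud('side',D);cv2.imwrite('pics/side4.png',im)
print([(np.round(r['location'],3).tolist(),round(r['p'],2)) for r in arm.look_for('side','bridge')])
print([(np.round(r['location'],3).tolist(),round(r['p'],2)) for r in arm.look_for('side','tray')])
a=(abs(Y[...,0]-.512)<.05)&(abs(Y[...,1]+.03)<.08)&(Y[...,2]<.035)
hs=cv2.cvtColor(im,cv2.COLOR_BGR2HSV);a&=(hs[...,1]>70)
p=Y[a];print(len(p),p.mean(0).round(3),p.min(0).round(3),p.max(0).round(3))
v,u=np.nonzero(a);print(u.min(),u.max(),v.min(),v.max())
"
```

```text
[([0.245, 0.277, 0.01], 0.91), ([0.298, 0.447, 0.008], 0.81), ([0.32, 0.131, 0.007], 0.69), ([0.512, -0.022, 0.016], 0.55)]
[([0.495, 0.039, 0.01], 0.64)]
126 [ 0.512 -0.021  0.015] [ 0.496 -0.084  0.006] [0.526 0.034 0.022]
261 277 194 214
```

The bridge lies in the tray, centred at about (0.512, -0.025). I'll push the grip from behind with shut fingers: that gives flat contact and leaves the cheeks free to guide the tray.

```bash
python3 -m pendant '0 .022 0 0 .005;0 .022 0 0 0;0 0 0 .03 0;0 0 0 .03 0;0 0 0 .03 0;0 0 0 .02 0;0 0 0 .005 0;0 0 0 0 0;0 0 0 0 0' 30|grep -vE "rot"; python3 -c "
from h import *
st(.4932,.190,-.015,94.8)
im,D=arm.read_camera('side');Y=cloud('side',D)
a=(abs(Y[...,0]-.494)<.035)&(abs(Y[...,1]-.18)<.05)&(Y[...,2]<.05)&(Y[...,2]>.005)
v,u=np.nonzero(a);print(u.min(),u.max(),v.min(),v.max())
cv2.imwrite('pics/c8.png',cv2.resize(im[190:270,210:310],None,fx=7,fy=7,interpolation=cv2.INTER_CUBIC))
"
```

```text
t: 18.85
position: [0.4929, 0.1933, -0.0138]
force: [0.0, -0.7, 0.2]
grip_width: -0.002
grip_force: 0.0
t 18.85 p [ 0.4929  0.1933 -0.0138] yaw 95.01 tilt [ 0.001  0.001 -1.   ] q [ 0.21  0.73 -0.82  1.98  0.77  0.77 -0.98] F [ 0.01 -0.73  0.21] gw -0.002 gf 0.0
tool move [-0.0033 -0.      0.0012]
turn options [-3.138  0.004]
236 261 232 248
```

View pics/c8.png

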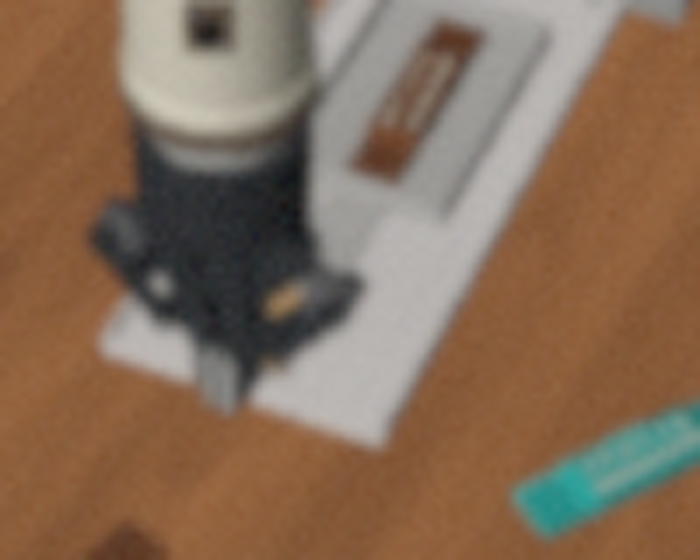

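The bridge lies right way up in the tray (crop (415,100)). The shut fingertips stand just behind the grip, with their lower end at (220,405).

```bash
cat > ck.py <<'E'
import sys,re
s=sys.stdin.read();p=eval(re.search(r"position: (\[.*\])",s)[1]);f=eval(re.search(r"\nforce: (\[.*\])",s)[1]);t=re.search(r"t: (\S+)",s)[1]
print(t,p,f);sys.exit(abs(f[1])>5 or abs(f[0])>6 or abs(f[2])>8)
E
python3 -c "
from h import *
s,R,t=pix2ray('side',241.4,247.9);d=R.T@np.array([s[0],s[1],1]);c=-R.T@t;print(c+d*(.204-c[1])/d[1])"
python3 -m pendant '0 -.01 0 0 0;0 -.005 0 0 0;0 -.003 0 0 0;0 0 0 0 0'|python3 ck.py && python3 -m pendant '0 -.003 0 0 0;0 -.003 0 0 0;0 -.003 0 0 0;0 0 0 0 0'|python3 ck.py && python3 -m pendant '0 -.005 0 0 0;0 -.005 0 0 0;0 -.005 0 0 0;0 -.005 0 0 0'|python3 ck.py
```

```text
[0.49077796 0.204      0.02165339]
19.3 [0.494, 0.1745, -0.0144] [-0.7, -0.3, -0.6]
19.7 [0.4946, 0.1667, -0.0145] [0.0, 3.0, 3.2]
20.1 [0.4965, 0.1465, -0.0145] [-1.1, 5.5, 3.3]
```

```bash
python3 -m pendant '0 .001 0 -.002 0;0 .001 0 -.002 0;0 0 0 0 0'|python3 ck.py; python3 -m pendant '0 -.003 0 0 0;0 -.003 0 0 0;0 -.003 0 0 0'|python3 ck.py;  python3 -c "
from h import *
st(.49,.19,-.015,94.8)"
```

```text
20.4 [0.496, 0.1473, -0.0107] [0.7, 0.9, -1.4]
20.7 [0.4967, 0.1398, -0.0108] [-0.4, 2.8, -0.3]
t 20.7 p [ 0.4967  0.1398 -0.0108] yaw 95.08 tilt [-0.     0.001 -1.   ] q [ 0.32  0.71 -0.83  2.01  0.77  0.76 -0.88] F [-0.45  2.78 -0.29] gw 0.002 gf 1.3
tool move [ 0.0506 -0.0022  0.0043]
turn options [-3.137  0.005]
```

```bash
sed -i 's/>5 or/>9 or/' ck.py
python3 -m pendant '0 -.004 0 0 .004;0 -.004 0 0 0;0 -.004 0 0 0;0 -.004 0 0 0'|python3 ck.py && python3 -m pendant '0 -.004 0 0 0;0 -.004 0 0 0;0 -.004 0 0 0'|python3 ck.py && python3 -m pendant '0 -.004 0 0 0;0 -.004 0 0 0;0 -.004 0 0 0'|python3 ck.py && python3 -m pendant '0 -.004 0 0 0;0 -.004 0 0 0;0 -.004 0 0 0'|python3 ck.py && python3 -m pendant '0 -.004 0 0 0;0 -.004 0 0 0;0 -.004 0 0 0'|python3 ck.py; python3 -c "
from h import *
st(.49,.19,-.011,94.7)
im,D=arm.read_camera('side');cv2.imwrite('pics/side5.png',im)
hs=cv2.cvtColor(im,cv2.COLOR_BGR2HSV);Y=cloud('side',D)
for n in('bridge','tray','tray_grip'):print(n,[(np.round(r['location'],3).tolist(),round(r['p'],2)) for r in arm.look_for('side',n)])"
```

```text
21.1 [0.4982, 0.1233, -0.0107] [0.6, 3.1, -1.7]
21.4 [0.4992, 0.1113, -0.0107] [-0.6, 4.6, -1.8]
21.7 [0.5002, 0.0995, -0.0107] [-0.4, 4.1, -1.2]
22.0 [0.5011, 0.0873, -0.0107] [-0.3, 4.4, -1.7]
22.3 [0.5022, 0.0753, -0.0107] [0.5, 4.3, -1.6]
t 22.3 p [ 0.5022  0.0753 -0.0107] yaw 94.83 tilt [-0. -0. -1.] q [ 0.45  0.7  -0.83  2.03  0.77  0.75 -0.77] F [ 0.48  4.33 -1.65] gw 0.0 gf 2.3
tool move [ 0.1153 -0.0025  0.0003]
turn options [-3.139e+00  2.000e-03]
bridge [([0.32, 0.131, 0.008], 0.71), ([0.522, -0.121, 0.015], 0.7), ([0.244, 0.277, 0.008], 0.57), ([0.295, 0.445, 0.006], 0.57)]
tray [([0.5, -0.117, 0.011], 0.88)]
tray_grip [([0.499, -0.119, 0.009], 0.55)]
```

```bash
python3 -m pendant '0 -.004 0 0 0;0 -.004 0 0 0;0 -.004 0 0 0;0 -.004 0 0 0'|python3 ck.py && python3 -m pendant '0 -.004 0 0 0;0 -.004 0 0 0;0 -.004 0 0 0;0 -.004 0 0 0'|python3 ck.py && python3 -m pendant '0 -.004 0 0 0;0 -.004 0 0 0;0 -.004 0 0 0;0 -.004 0 0 0'|python3 ck.py && python3 -m pendant '0 -.004 0 0 0;0 -.004 0 0 0;0 -.004 0 0 0;0 -.004 0 0 0'|python3 ck.py && python3 -m pendant '0 -.004 0 0 0;0 -.004 0 0 0;0 -.004 0 0 0;0 -.004 0 0 0'|python3 ck.py && python3 -m pendant '0 -.004 0 0 0;0 -.004 0 0 0;0 -.004 0 0 0'|python3 ck.py && python3 -m pendant '0 -.004 0 0 0;0 -.004 0 0 0;0 0 0 0 0'|python3 ck.py
python3 -c "
from h import *
st(.49,.19,-.011,94.7)
im,D=arm.read_camera('side');cv2.imwrite('pics/side6.png',im)"
```

```text
22.9 [0.5035, 0.0596, -0.0107] [-1.6, 5.2, -1.1]
23.3 [0.5049, 0.0433, -0.0107] [-0.6, 5.6, -1.9]
23.7 [0.5063, 0.0275, -0.0107] [-0.2, 4.9, -1.4]
24.1 [0.5076, 0.0115, -0.0107] [-0.6, 4.3, -1.1]
24.5 [0.5089, -0.0044, -0.0107] [-0.1, 4.0, -1.4]
24.8 [0.5099, -0.0164, -0.0107] [0.0, 5.5, -0.8]
25.1 [0.5107, -0.0251, -0.0107] [0.8, 3.2, -0.6]
t 25.1 p [ 0.5107 -0.0251 -0.0107] yaw 94.77 tilt [-0.    -0.001 -1.   ] q [ 0.65  0.71 -0.82  2.02  0.77  0.76 -0.57] F [ 0.82  3.16 -0.62] gw -0.003 gf 1.4
tool move [ 2.161e-01 -2.700e-03  1.000e-04]
turn options [-3.14e+00  1.00e-03]
```

```bash
sed -i 's/>9 or/>7.5 or/' ck.py
python3 -m pendant '0 -.002 0 0 0;0 -.002 0 0 0;0 -.002 0 0 0;0 -.002 0 0 0'|python3 ck.py && python3 -m pendant '0 -.002 0 0 0;0 -.002 0 0 0;0 -.002 0 0 0;0 -.002 0 0 0'|python3 ck.py && python3 -m pendant '0 -.001 0 0 0;0 -.001 0 0 0'|python3 ck.py && python3 -m pendant '0 -.001 0 0 0;0 -.001 0 0 0'|python3 ck.py && python3 -m pendant '0 -.001 0 0 0;0 -.001 0 0 0'|python3 ck.py && python3 -m pendant '0 -.001 0 0 0;0 -.001 0 0 0'|python3 ck.py && python3 -m pendant '0 -.001 0 0 0;0 -.001 0 0 0'|python3 ck.py && python3 -m pendant '0 -.001 0 0 0;0 -.001 0 0 0'|python3 ck.py && python3 -m pendant '0 -.001 0 0 0;0 -.001 0 0 0'|python3 ck.py && python3 -m pendant '0 -.001 0 0 0;0 -.001 0 0 0'|python3 ck.py
```

```text
25.55 [0.5112, -0.0316, -0.0107] [-0.0, 5.1, -0.3]
25.95 [0.5119, -0.0395, -0.0107] [-0.5, 5.1, 0.2]
26.15 [0.512, -0.0415, -0.0107] [0.1, 5.8, -1.6]
26.35 [0.5122, -0.0434, -0.0107] [-0.2, 5.1, -0.3]
26.55 [0.5124, -0.0454, -0.0107] [-0.3, 4.7, -1.3]
26.75 [0.5125, -0.0473, -0.0107] [-0.8, 3.8, -1.6]
26.95 [0.5127, -0.0505, -0.0107] [-0.8, 2.8, -0.6]
27.15 [0.513, -0.0525, -0.0107] [-0.3, 2.9, -1.2]
27.35 [0.5132, -0.0542, -0.0107] [-0.7, 3.5, -1.5]
27.55 [0.5133, -0.0561, -0.0107] [-0.2, 2.3, -1.6]
```

The drop in force near y = -0.05 suggests the flap has fallen behind the tray. Creeping on to the stop.

```bash
sed -i 's/>7.5 or/>6 or/' ck.py
python3 -m pendant '0 -.001 0 0 0;0 -.001 0 0 0'|python3 ck.py && python3 -m pendant '0 -.001 0 0 0;0 -.001 0 0 0'|python3 ck.py && python3 -m pendant '0 -.001 0 0 0;0 -.001 0 0 0'|python3 ck.py && python3 -m pendant '0 -.001 0 0 0;0 -.001 0 0 0'|python3 ck.py && python3 -m pendant '0 -.001 0 0 0;0 -.001 0 0 0'|python3 ck.py && python3 -m pendant '0 -.001 0 0 0;0 -.001 0 0 0'|python3 ck.py && python3 -m pendant '0 -.001 0 0 0;0 -.001 0 0 0'|python3 ck.py && python3 -m pendant '0 -.001 0 0 0;0 -.001 0 0 0'|python3 ck.py && python3 -m pendant '0 -.001 0 0 0;0 -.001 0 0 0'|python3 ck.py && python3 -m pendant '0 -.001 0 0 0;0 -.001 0 0 0'|python3 ck.py
```

```text
27.75 [0.5135, -0.0579, -0.0107] [-0.1, 3.1, -0.9]
27.95 [0.5137, -0.0597, -0.0107] [-0.1, 5.5, -1.4]
28.15 [0.5141, -0.0597, -0.0106] [0.8, 8.7, -1.0]
```

```bash
python3 -m pendant '0 0 0 0 0;0 0 0 0 0'|python3 ck.py; python3 -m pendant '0 -.0005 0 0 0;0 0 0 0 0;0 0 0 0 0'|python3 ck.py
```

```text
28.35 [0.5141, -0.0597, -0.0106] [0.3, 7.3, -2.0]
28.65 [0.5141, -0.0597, -0.0106] [-0.3, 7.6, -1.3]
```

```bash
python3 -m pendant '0 -.001 0 0 0;0 0 0 0 0;0 0 0 0 0'|python3 ck.py; python3 -m pendant '0 -.001 0 0 0;0 0 0 0 0;0 0 0 0 0'|python3 ck.py
```

```text
28.95 [0.5144, -0.0597, -0.0105] [1.0, 9.6, -1.4]
29.25 [0.5145, -0.0596, -0.0105] [-0.4, 12.2, -1.5]
```

A hard stop: 12 N with no movement. Backing off, raising the arm and checking the flap and tray.

```bash
python3 -m pendant '0 .002 0 0 0;0 .003 0 0 0;0 .01 0 0 0;0 .02 0 0 0;0 .03 0 0 0;0 .03 0 -.02 0;0 .02 0 -.04 0;0 0 0 -.04 0;0 0 0 -.04 0;0 0 0 0 0;0 0 0 0 0'|python3 ck.py; python3 -c "
from h import *
st()
im,D=arm.read_camera('side');Y=cloud('side',D)
for n in('bridge','tray','tray_grip','flap'):print(n,[(np.round(r['location'],3).tolist(),round(r['p'],2)) for r in arm.look_for('side',n)])
for n,b in(('side',(im,D)),('top',arm.read_camera('top'))):
  I,DD=b;Z=cloud(n,DD);hs=cv2.cvtColor(I,cv2.COLOR_BGR2HSV)
  a=(abs(Z[...,0]-.516)<.04)&(Z[...,1]<.0)&(Z[...,1]>-.14)&(Z[...,2]>.025)&(Z[...,2]<.055)&(hs[...,1]>80);p=Z[a]
  if len(p):print(n,'grip',len(p),np.median(p,0).round(3),p.min(0).round(3),p.max(0).round(3))
a=(abs(Y[...,0]-.526)<.035)&(Y[...,1]<-.145)&(Y[...,1]>-.24)&(Y[...,2]>.012)&(Y[...,2]<.046);p=Y[a];print('flap y',len(p),np.percentile(p[:,1],[5,25,50,75,95]).round(3))
cv2.imwrite('pics/c9.png',cv2.resize(im[130:230,230:350],None,fx=5,fy=5,interpolation=cv2.INTER_CUBIC))
"
```

```text
30.35 [0.5051, 0.0494, 0.1302] [-0.6, -1.0, -0.5]
t 30.35 p [0.5051 0.0494 0.1302] yaw 94.76 tilt [ 0.002 -0.002 -1.   ] q [ 0.68  0.5  -1.04  1.96  0.52  0.98 -0.53] F [-0.58 -0.99 -0.53] gw 0.001 gf 0.0
bridge [([0.298, 0.445, 0.008], 0.92), ([0.247, 0.277, 0.008], 0.69), ([0.321, 0.131, 0.009], 0.52)]
tray [([0.513, -0.083, 0.022], 0.47)]
tray_grip []
flap [([0.521, -0.157, 0.032], 0.48)]
side grip 50 [ 0.514 -0.07   0.039] [ 0.5   -0.087  0.025] [ 0.528 -0.062  0.047]
flap y 120 [-0.155 -0.152 -0.15  -0.149 -0.146]
```

View pics/c9.png

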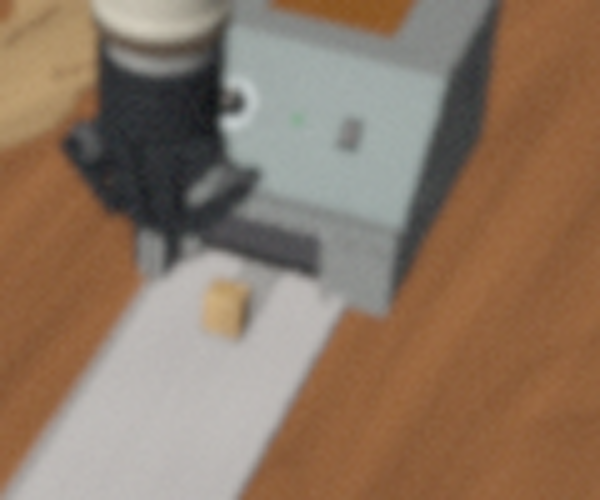

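The grip stands at crop (227,308) outside the mouth and the dark flap hangs shut at (270,245). The tray's front edge works out at about 188 mm, within the stop's range, and the robot is clear of everything.

```bash
python3 -c "
from plant import arm
print(arm.job_done())"
```

```text
the job is handed in; nothing more can be done
None
```

I handed the job in at about 30 s: by camera and feel the bridge is flat in the tray, the tray is hard against the stop at 12 N, the flap is shut and the arm is clear; no verdict was returned, and I couldn't see the switch or the bridge once inside the box.

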